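Hook the spray-can cage gate open on its hold-open post

ROBOT

A 6-joint arm with a two-finger parallel gripper is mounted at the origin on the work surface. World frame = base frame: x ahead of the robot, y to its left, z up, the work surface at z = 0. Lengths are in m, angles in rad, forces in N, time in s.
With the tool pointing down it reaches from about 0.375 to 0.9 m from the base axis. Payload 3.1 kg.
Tool frame: the origin (TCP) lies between the finger pads; the fingertips stand 11 mm ahead of it and the grasp point (between the pads) lies 8 mm behind it; z points along the fingers, y is the direction in which the jaws open and shut (so a half turn about z gives the same grasp; the last joint's range is limited). The gripper opens to 85 mm and grips with 20 to 120 N. Pads are 22 mm wide; open, the fingers measure 114 mm over their backs; the gripper's body (76 mm by 85 mm) begins 54 mm behind the grasp point. The pads swing forward as they close: fully open they stand 13 mm farther back than shut.
Start: joints at [1.024, 0.527, 1.433, -0, 1.181, -0.178], TCP at [0.225, 0.583, 0.242] pointing down, gripper open.
Joint ranges: [-3.08, 3.08], [-0.75, 2.2], [0.22, 2.44], [-1.43, 4.57], [0, 2.65], [-2.85, 2.85]. Speed limits (rad/s): [2.79, 2.79, 3.14, 3.14, 3.14, 3.14].

INTERFACE

Orientations are given as a unit quaternion [x, y, z, w].
In Python, from station import manip gives the robot as it stands.
- The arm moves only by the tool move_arm, never from a script. Its argument "deltas" is a list of rows, each a list of 5 numbers: the shift along the tool's x, y, z in units of 40 cm (1.0 is 40 cm), then the turn about the tool's z in units of 0.5 rad (1.0 is 0.5 rad), then the opening in per cent of the stroke, from 0 (shut) to 100 (fully open). In form: [[x, y, z, twist, grip], ...]. A call has exactly 8 rows; each row is the pose to reach, as a shift and turn from the pose commanded when the call began, along the tool's axes at that moment; what a row does not reach only later rows make up. A row lasts 1/12 s, in which the tool goes at most 41.7 mm and 7.16 degrees, less where a joint would pass 70% of its speed; a pose out of reach is approached as far as the arm can. A call with a number of a shift or a turn outside -1 to 1 is refused whole. A call with a gripper value outside its range is refused whole. The fingers move at their own pace and stop on an object; "force" is the grip in N (left out, the last holds). Time passes only in rows, so rows that repeat a pose let the fingers close, or fill a call up. It gives the time, the measured TCP pose, the force and the opening at its end, in the units of the state.
- manip.sense(): the state, without advancing time (a new reading comes with each control period).
- manip.snapshot(name): name is "side" or "top" or "wrist"; returns (picture, depth): 480x640x3 uint8, red, green, blue; 480x640 float32, m along the optical axis (not along the pixel's ray), 0 where there is no reading.
- manip.get_calibration(name): a dict with "vfov" (degrees; the focal length in pixels is half the picture's height over the tangent of half this angle, whatever the lens; pixels are square), "cx", "cy" (the principal point, pixels), "pose" (4x4, takes a point from camera to world coordinates). Camera axes: x right, y down, z forward; pixel columns grow to the right and rows downward; lengths in m; the calibration is good to about 2 mm. A picture is of the moment at which its call begins: read the wrist's pose just before it. get_calibration takes no time and is no camera call; for the wrist camera it gives the pose at the moment of the call.
- manip.sign_off(): hands the job in, once; it reports no verdict.
The state is a dict: "t": time; "q": joint angles; "qd": joint speeds; "tau": joint torques, N m; "tcp_pos": TCP position; "tool_rot": TCP orientation; "force": force on the tool from outside, world axes, zero at the start; "ft_torque": the same for the moment, N m; "finger_gap": opening from 0.0 (shut) to 1.0 (fully open).
Only numpy, scipy, OpenCV 4.12 (cv2) and the standard library are available. Lean on these libraries where they do the work, as an engineer would, in place of code of your own. Each camera call takes 0.05 s, during which the arm holds its last target.

TASK

Open the self-closing gate of the spray-can cage and hook it open: take the latch bar by its black ball, lift the bar over the catch that keeps the gate shut, swing the gate across to the hold-open post and, once the bar has passed over that post's catch, let it drop fully down into the notch behind it, so that the gate stays open by itself when you let go. Feel for the spring buffer at the back of the notch, because the catch is never bolted in quite the same place, and press it gently: never squeeze it by as much as 4 mm. Leave the cans, the oil bottle and the piston where they stand.

Things in the scene. Friction and masses are not known exactly. Their poses are not given: they have to be found in the camera images.
- cage: Orange steel cage with dark mesh wires, open-topped, 260 wide, 190 deep, 155 mm high, fixed on the bench. Origin: on the vertical hinge line of its gate, at bench height; z up. The shut gate lies from the hinge along the cage's -y; the inside is to its +x; the gate opens to its -x side.
- shut_catch (a point): Steel catch on the cage at the far end of the shut gate, 209 to 235 mm from the hinge. This point: top of its lip, 120 mm above the bench, 14 mm above the lowered bar's underside. The lip is 4 mm thick and stands 2 mm in front (cage -x) of the bar; a ramp falls away from it to -x.
- gate (a joint): Gate angle about the hinge line, rad: 0 shut, growing as it opens to the cage's -x side (clockwise from above), up to 1.5. Orange frame 12 mm thick, reaching 200 mm from the hinge, 15 to 135 mm above the bench, about 0.7 kg. A light spring pulls it shut (about 0.3 N m at the post, 2 N at the ball): let go unhooked, it swings back.
- bar (a joint): Lift of the latch bar about its pivot on the gate, rad: 0 level (it rests on a stop), growing as the free end rises, up to 0.6; it falls by its own weight. Steel, 8 mm thick, 18 mm high, in front of the gate, ending 238 mm from the hinge. About 0.24 kg; 2 N at the ball lift it. It clears both catches once the ball has risen 10 mm; 20 mm (0.2 rad) is comfortable.
- bar_pivot (a point): Pivot bolt of the bar, on the gate 60 mm from the hinge line along the gate, 12 mm in front of its mid-plane, 115 mm above the bench. The bar turns about the horizontal line through it that is square to the gate.
- ball (a point): Centre of the black ball, 30 mm across, on a 10 mm upright stem on the bar. Bar level: 170 mm from the hinge along the gate, 12 mm in front (opening side) of the gate's mid-plane, 170 mm above the bench; 110 mm out from and 55 mm above the pivot, about which it moves on a circle as the bar lifts. Nothing within 35 mm of it is as high as its underside.
- bar_tip (a point): Point on the bar's centre line that works in the catches, 222 mm from the hinge line (162 mm from the pivot). 115 mm above the bench when the bar is level.
- post: Dark hold-open post, 148 mm long, 88 mm high, yellow stripe, fixed to the bench where the gate opens to. Origin and z as the cage's (on the hinge line, bench height); its -y points from the hinge to the post, which stands 205 to 239 mm out. The gate arrives from its +x and moves to its -x. It carries an unmeasured catch carriage (see post_mark).
- post_mark (a point): Nominal place of bar_tip with the bar in the notch: 222 mm from the hinge, over the stripe (12 mm to the post's -x), 115 mm above the bench. The carriage is bolted up to 18 mm either way along the swing: find it by feel. The bar meets a ramp 24 mm long, a flat catch top 22 mm long (120 mm above the bench), then the 11.5 mm wide notch, then the buffer's face.
- buffer (a joint): Squeeze of the sprung black rubber buffer behind the notch, m: 0 free; about 4.5 N per mm at the bar tip (6 N per mm at the ball). 0.004 or more is too much. Its face, 106 to 168 mm above the bench, also meets a bar raised 20 mm. A bar touching it has passed the catch and can be lowered; let go while raised, it may be pushed back over the catch.
- can_a: Bystander: red spray can in the cage, 52 mm across, 125 mm high. Origin: centre of its foot.
- can_b: Bystander: grey spray can in the cage, 52 mm across, 125 mm high. Origin: centre of its foot.
- oil: Bystander: black oil bottle, 66 mm across, 150 mm high, on the bench. Origin: centre of its foot.
- piston: Bystander: bare grey engine piston, 70 mm across, 55 mm high, on the bench. Origin: centre of its foot.
There are look-alikes about, which are no part of the job. What is shaped like the post but red is not meant.

How it is judged:
By the outcome, as a careful person would: the job done as asked, in the order asked, and still so for the second after the job is handed in, with the robot touching nothing.
It also fails if it takes over 64 s, if anything falls off the work surface, if the arm or the gripper's body presses on something with over 40 N, if the wrist force passes 120 N, or if a joint passes its speed limit or range.

## Working session

There is one attempt and no reset: what is moved stays moved. The work goes in short steps, Python scripts to look and compute and a tool call to move; the robot and the scene stay as the last step left them, time stands still between calls to the robot, and variables do not carry over. Pictures are saved under pics/ and viewed, and the job is handed in when it is done.

Besides the shell and the picture viewer there is one more tool, called after ">>>" as name(argument=value, ...), one argument or row to a line, values as JSON. move_arm: Moves the arm, as the interface text tells. Its arguments: {"type":"object","properties":{"deltas":{"type":"array","items":{"type":"array","items":{"type":"number"}}},"force":{"type":"number"}},"required":["deltas"]}

```bash
mkdir -p pics; ls; cat > h.py <<'E'
import numpy as np, cv2
from station import manip
E
python3 - <<'E'
from h import *
s=manip.sense(); print({k:np.round(v,4) for k,v in s.items()})
for n in ("side","top","wrist"):
    c=manip.get_calibration(n); print(n,c["vfov"],c["cx"],c["cy"],np.round(c["pose"],4).tolist())
    p,d=manip.snapshot(n); cv2.imwrite(f"pics/{n}0.png",p[:,:,::-1]); np.savez(f"pics/{n}0.npz",p=p,d=d,pose=c["pose"],v=c["vfov"],cx=c["cx"],cy=c["cy"])
E
```

```text
pics
{'t': np.float64(0.0), 'q': array([ 1.0235,  0.5285,  1.434 , -0.    ,  1.1814, -0.1785]), 'qd': array([-0.0001, -0.0007,  0.0004,  0.0004, -0.0007,  0.0019]), 'tau': array([-7.00000e-04, -4.42356e+01, -1.78025e+01, -1.00000e-04,
        8.40000e-03,  0.00000e+00]), 'tcp_pos': array([0.2249, 0.5824, 0.2413]), 'tool_rot': array([ 1.834e-01,  9.830e-01, -1.000e-03, -4.000e-04]), 'force': array([ 0.0523, -0.1769, -0.1453]), 'ft_torque': array([-0.0481,  0.0473, -0.0151]), 'finger_gap': np.float64(1.0023)}
side 43.379362088012556 325.66040938530557 237.89945593662398 [[0.8877, -0.3213, 0.3297, 0.2662], [-0.4604, -0.6164, 0.6389, -0.9005], [-0.0021, -0.7189, -0.6951, 1.1126], [0.0, 0.0, 0.0, 1.0]]
top 45.627787638984216 321.7654413980438 247.19338872039376 [[-0.0165, -0.9892, 0.1456, 0.5426], [-0.9998, 0.0143, -0.0164, 0.0129], [0.0142, -0.1458, -0.9892, 1.4659], [0.0, 0.0, 0.0, 1.0]]
wrist 66.18854273937592 319.2824495046675 240.6956147961482 [[0.3611, 0.8931, 0.2682, 0.1567], [0.9325, -0.3453, -0.1057, 0.6104], [-0.0018, 0.2883, -0.9575, 0.3727], [0.0, 0.0, 0.0, 1.0]]
```

View pics/side0.png

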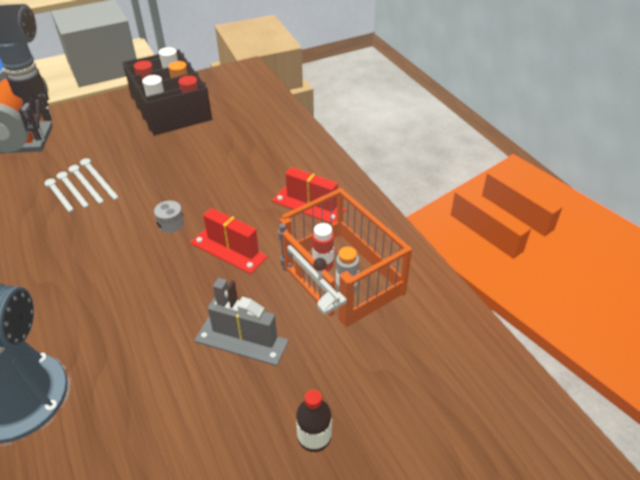

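View pics/top0.png

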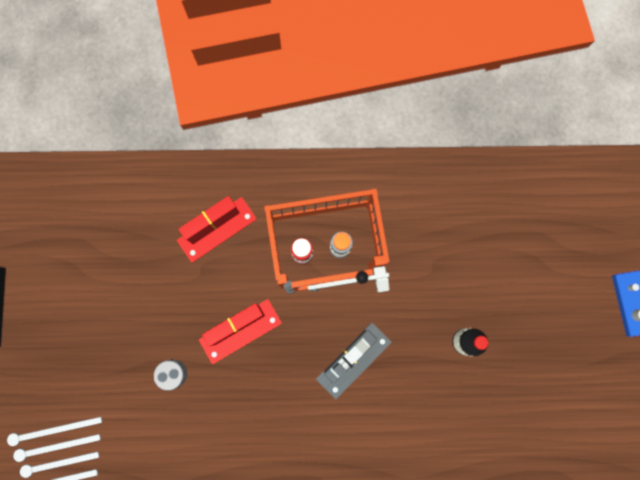

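```bash
python3 - <<'E'
import numpy as np, cv2
p=cv2.imread("pics/top0.png"); c=p[180:420,240:420]; cv2.imwrite("pics/top0c.png",cv2.resize(c[:200],None,fx=4,fy=4,interpolation=cv2.INTER_CUBIC)[:,:720][:600*800//600])
cv2.imwrite("pics/top0a.png",cv2.resize(p[250:400,270:400],None,fx=4,fy=4,interpolation=cv2.INTER_CUBIC))
p=cv2.imread("pics/side0.png"); cv2.imwrite("pics/side0a.png",cv2.resize(p[180:330,180:380],None,fx=4,fy=4,interpolation=cv2.INTER_CUBIC))
cv2.imwrite("pics/side0b.png",cv2.resize(p[265:365,180:300],None,fx=6,fy=6,interpolation=cv2.INTER_CUBIC))
E
```

```text
(no output)
```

View pics/top0a.png

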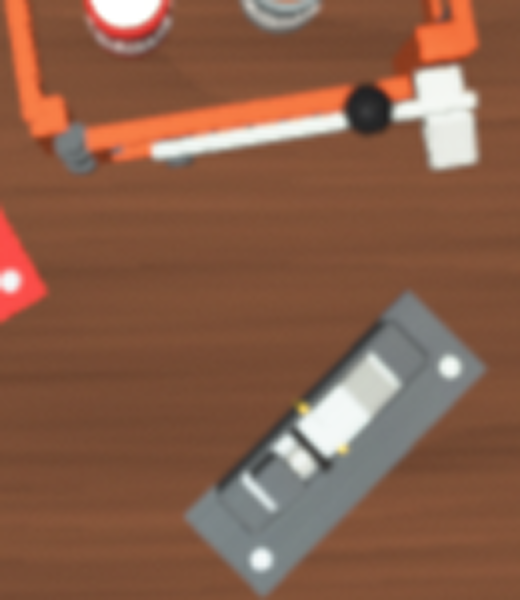

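View pics/side0a.png

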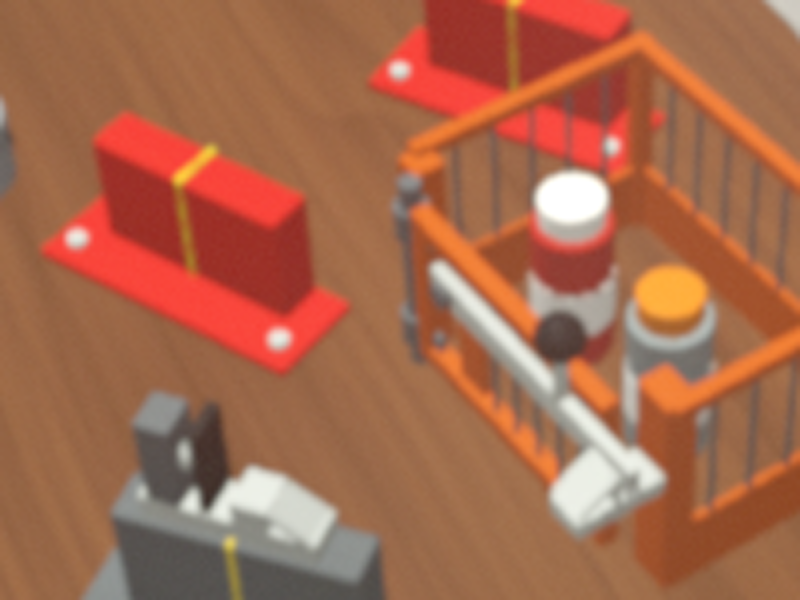

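View pics/wrist0.png

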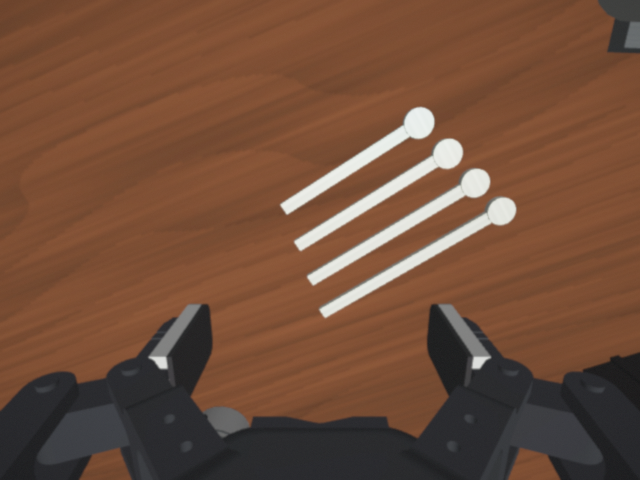

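```bash
cat >> h.py <<'E'
def load(f): return np.load(f"pics/{f}.npz")
def ray(z,uv):
    f=240/np.tan(np.radians(float(z["v"]))/2); uv=np.atleast_2d(uv)
    d=np.c_[(uv[:,0]-z["cx"])/f,(uv[:,1]-z["cy"])/f,np.ones(len(uv))]
    return z["pose"][:3,3], d@z["pose"][:3,:3].T
def plane(z,uv,h):
    o,d=ray(z,uv); return o+d*((h-o[2])/d[:,2])[:,None]
def tri(zs,uvs):
    A=np.zeros((3,3));b=np.zeros(3)
    for z,uv in zip(zs,uvs):
        o,d=ray(z,uv); d=d[0]/np.linalg.norm(d[0]); P=np.eye(3)-np.outer(d,d); A+=P;b+=P@o
    x=np.linalg.solve(A,b); r=[np.linalg.norm(np.cross(x-ray(z,u)[0],ray(z,u)[1][0]/np.linalg.norm(ray(z,u)[1][0]))) for z,u in zip(zs,uvs)]
    return x,r
def blob(m,pt,rad):
    m=m.astype(np.uint8); k=np.zeros_like(m); cv2.circle(k,pt,rad,1,-1); m=m*k
    n,l,st,c=cv2.connectedComponentsWithStats(m)
    i=1+np.argmax(st[1:,4]); return c[i],st[i],l==i
E
python3 - <<'E'
from h import *
T=load("top0");S=load("side0")
def dark(z): return z["p"].max(2)<75
bt,st,_=blob(dark(T),(362,277),14); bs,ss,_=blob(dark(S),(320,264),14)
print(bt,st,bs,ss)
print("ball tri",tri([T,S],[bt,bs]), "plane",plane(T,bt,.17),plane(S,bs,.17))
# bar top, white pixels
hsv=cv2.cvtColor(T["p"],cv2.COLOR_RGB2HSV)
w=(hsv[...,1]<60)&(hsv[...,2]>150)
vs,us=np.nonzero(w); k=(us>308)&(us<354)&(vs>270)&(vs<296); P=plane(T,np.c_[us[k],vs[k]],.124)
vx,vy,x0,y0=cv2.fitLine(P[:,:2].astype(np.float32),cv2.DIST_HUBER,0,.001,.001).ravel(); print("bar",k.sum(),vx,vy,x0,y0,np.degrees(np.arctan2(vx,-vy)))
# yellow
y=(hsv[...,0]>20)&(hsv[...,0]<35)&(hsv[...,1]>120)&(hsv[...,2]>120)
vs,us=np.nonzero(y); k=(us>335)&(us<365)&(vs>340)&(vs<372); print("yellow",np.c_[us[k],vs[k]].tolist())
# hinge pixel
print("depth pts")
def dp(z,u,v):
    o,d=ray(z,(u,v)); return (o+d*z["d"][v,u])[0].round(4)
for u,v in [(289,287),(362,277),(340,281),(310,287),(380,270),(345,350),(382,340),(335,388),(340,245)]: print(u,v,dp(T,u,v))
E
```

```text
Traceback (most recent call last):
  File "h.py", line 19, in blob
    i=1+np.argmax(st[1:,4]); return c[i],st[i],l==i
        ~~~~~~~~~^^^^^^^^^^
ValueError: attempt to get argmax of an empty sequence
```

```bash
cat > m1.py <<'E'
from h import *
T=load("top0");S=load("side0")
def dark(z,t): return (z["p"].max(2)<t)&(z["p"].max(2).astype(int)-z["p"].min(2)<35)
print(S["p"][258:271:3,314:327:3].tolist())
bt,st,_=blob(dark(T,75),(362,277),14); bs,ss,_=blob(dark(S,110),(320,264),12)
print(bt,st,bs,ss)
print("ball tri",tri([T,S],[bt,bs]), "plane",plane(T,bt,.17),plane(S,bs,.17))
hsv=cv2.cvtColor(T["p"],cv2.COLOR_RGB2HSV)
w=(hsv[...,1]<60)&(hsv[...,2]>150)
vs,us=np.nonzero(w); k=(us>308)&(us<354)&(vs>270)&(vs<296); P=plane(T,np.c_[us[k],vs[k]],.124)
vx,vy,x0,y0=cv2.fitLine(P[:,:2].astype(np.float32),cv2.DIST_HUBER,0,.001,.001).ravel(); print("bar",k.sum(),vx,vy,x0,y0,np.degrees(np.arctan2(vx,-vy)))
y=(hsv[...,0]>15)&(hsv[...,0]<35)&(hsv[...,1]>140)&(hsv[...,2]>140)
vs,us=np.nonzero(y); k=(us>335)&(us<365)&(vs>340)&(vs<372); print("yellow",np.c_[us[k],vs[k]].tolist())
def dp(z,u,v):
    o,d=ray(z,(u,v)); return (o+d*z["d"][v,u])[0].round(4)
for u,v in [(289,287),(362,277),(340,281),(310,287),(380,270),(345,350),(382,340),(335,388),(340,245)]: print(u,v,dp(T,u,v))
E
python3 m1.py
```

```text
[[[206, 163, 145], [133, 123, 116], [112, 99, 92], [142, 134, 126], [174, 168, 159]], [[159, 89, 64], [94, 78, 73], [94, 77, 72], [87, 67, 61], [147, 138, 131]], [[103, 68, 60], [89, 71, 65], [88, 71, 66], [82, 63, 56], [110, 76, 68]], [[117, 80, 66], [80, 62, 55], [80, 62, 54], [80, 59, 52], [124, 61, 51]], [[204, 202, 192], [128, 89, 72], [103, 91, 83], [204, 108, 61], [182, 86, 54]]]
[361.6 277.2] [357 271  10  12  95] [319.82 263.92] [315 259  11  12 100]
ball tri (array([ 0.66419209, -0.09878454,  0.16913893]), [np.float64(0.0013051001720300764), np.float64(0.0013051001720300387)]) plane [[ 0.66287587 -0.09826591  0.17      ]] [[ 0.66511375 -0.09981996  0.17      ]]
bar 213 0.14407502 -0.98956674 0.6523113 -0.029814577 8.283719
yellow [[345, 351], [345, 352]]
289 287 [0.6447 0.0683 0.1485]
362 277 [ 0.6623 -0.0983  0.1806]
340 281 [ 0.6588 -0.0509  0.1256]
310 287 [0.6459 0.0199 0.1235]
380 270 [ 0.6862 -0.1492  0.0992]
345 350 [ 0.4959 -0.0635  0.0439]
382 340 [ 0.5181 -0.1593  0.0101]
335 388 [ 0.402  -0.0384  0.0087]
340 245 [ 0.7451 -0.0529  0.1218]
```

```bash
cat > m2.py <<'E'
from h import *
T=load("top0");S=load("side0")
B=np.array([.664,-.099]);H0=None
a=np.radians(8.3);u=np.array([np.sin(a),-np.cos(a)]);n=np.array([-np.cos(a),-np.sin(a)])
H=B-.17*u-.012*n; print("hinge",H)
C=plane(T,[(372,322.5),(391.75,342.5),(335.75,399),(316,379)],.006)[:,:2]
print(C.round(4), [np.linalg.norm(C[i]-C[i-1]).round(4) for i in range(4)])
# contour rect
hsv=cv2.cvtColor(T["p"],cv2.COLOR_RGB2HSV)
m=(hsv[...,1]<70)
b,st,l=blob(m,(353,361),52); r=cv2.minAreaRect(np.argwhere(l)[:,::-1].astype(np.float32)); bx=cv2.boxPoints(r); print(st,r)
P=plane(T,bx,.006)[:,:2];print(P.round(4));print(P.mean(0))
e=P-np.roll(P,1,0);L=np.linalg.norm(e,axis=1);print(L)
i=np.argmax(L);d=e[i]/L[i]; d=d if d[0]>0 else -d   # post +x dir approx
print("long axis",d, "deg",np.degrees(np.arctan2(d[1],d[0])))
c=P.mean(0); print("radial",np.linalg.norm(c-H),(c-H)/np.linalg.norm(c-H)); 
# post -y dir perpendicular
q=np.array([d[1],-d[0]]);print("q",q,"c in post frame x,-y:",(c-H)@d,(c-H)@q)
print("gate angle open nominal deg",np.degrees(np.arctan2(u[0]*q[1]-u[1]*q[0],u@q)))
# yellow in side: top edge
hs=cv2.cvtColor(S["p"],cv2.COLOR_RGB2HSV)
y=(hs[...,0]>15)&(hs[...,0]<35)&(hs[...,1]>110)&(hs[...,2]>120)
vs,us=np.nonzero(y); k=(us>220)&(us<260)&(vs>290)&(vs<345); print(np.c_[us[k],vs[k]].tolist())
t=plane(T,[(270+303/4,250+408/4),(270+343/4,250+448/4)],.088)[:,:2]
for x in t: print("stripe",x,(x-H)@d,(x-H)@q)
E
python3 m2.py
```

```text
hinge [0.65133376 0.07095166]
[[ 0.5623 -0.1357]
 [ 0.5114 -0.1842]
 [ 0.375  -0.0398]
 [ 0.4245  0.0086]] [np.float64(0.1995), np.float64(0.0704), np.float64(0.1986), np.float64(0.0693)]
[ 316  323   75   76 2247] ((353.15997314453125, 360.6568603515625), (28.786935806274414, 80.15817260742188), 44.432735443115234)
[[ 0.4241  0.0116]
 [ 0.5637 -0.133 ]
 [ 0.5123 -0.1836]
 [ 0.3741 -0.0389]]
[ 0.46856382 -0.08598779]
[0.07098114 0.20102534 0.07209018 0.20013197]
long axis [ 0.69451869 -0.71947466] deg -46.011124201987194
radial 0.2409042132412658 [-0.758683   -0.65145997]
q [-0.71947466 -0.69451869] c in post frame x,-y: -0.014023175821660558 0.2404957182514235
gate angle open nominal deg -54.31112420198719
[[237, 315], [236, 316], [237, 316], [238, 316], [236, 317], [237, 317], [238, 317], [236, 318], [237, 318], [238, 318], [237, 319], [238, 319], [237, 320], [238, 320], [237, 321], [238, 321], [237, 322], [238, 322], [237, 323], [238, 323], [238, 324], [239, 324], [238, 325], [239, 325], [238, 326], [239, 326], [238, 327], [239, 327], [238, 328], [239, 328], [238, 329], [239, 329], [238, 330], [239, 330], [240, 330], [239, 331], [240, 331], [239, 332], [240, 332], [239, 333], [240, 333], [239, 334], [240, 334], [239, 335], [240, 335], [239, 336], [240, 336], [241, 336], [240, 337], [241, 337], [240, 338], [241, 338]]
stripe [ 0.4926707  -0.06280748] -0.013958147946537366 0.20705227585447794
stripe [ 0.46891932 -0.08602115] -0.013752273731633236 0.2402631159295206
```

View pics/side0b.png

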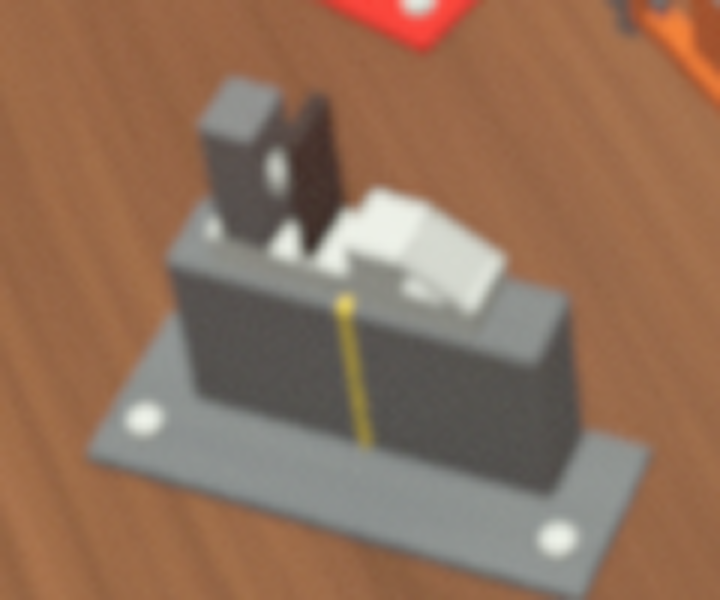

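```bash
cat >> h.py <<'E'
import json
CF="cmd.json"
# commanded pose: x,y,z, yaw of tool-y axis (rad, ccw)
def getc(): return np.array(json.load(open(CF)))
def setc(c): json.dump([float(v) for v in c],open(CF,"w"))
def rows(targets,grip,nd=3):
    """targets: 8 x (x,y,z,yaw); prints tool rows, stores last as commanded"""
    c=getc(); y=np.array([np.cos(c[3]),np.sin(c[3])]); x=np.array([-y[1],y[0]])
    out=[]
    for t in targets:
        d=np.array(t[:2])-c[:2]
        out.append([round(float(d@x)/.4,nd),round(float(d@y)/.4,nd),round(float(-(t[2]-c[2]))/.4,nd),round(float(c[3]-t[3])/.5,nd),grip])
    print(json.dumps(out)); r=out[-1]
    p=c[:2]+.4*(r[0]*x+r[1]*y)
    setc([*p,c[2]-.4*r[2],c[3]-.5*r[3]]); print("cmd->",getc().round(4))
def lin(t1,n=8):
    c=getc(); t1=np.array(t1); return [c+(t1-c)*(i+1)/n for i in range(n)]
def st():
    s=manip.sense(); q=s["tool_rot"]; yaw=np.arctan2(1-2*(q[0]**2+q[2]**2),2*(q[0]*q[1]-q[2]*q[3]))
    # tool y axis in world
    print("t",round(float(s["t"]),2),"tcp",s["tcp_pos"].round(4),"yawy",round(float(np.degrees(yaw)),2),"F",s["force"].round(2),"gap",round(float(s["finger_gap"]),3),"q",s["q"].round(3))
E
python3 - <<'E'
from h import *
st()
setc([.225,.583,.242,np.radians(68.9)])
e=np.array([.664,-.099,.30,np.radians(8.3)]);c=getc()
for k in (1/3,2/3,1):
    rows(lin(c+(e-c)*k),60)
E
```

```text
t 0.15 tcp [0.225  0.5825 0.2415] yawy 68.87 F [-0.77  0.97  0.77] gap 1.0 q [ 1.023  0.528  1.434  0.     1.181 -0.178]
[[-0.068, -0.05, -0.006, 0.088, 60], [-0.136, -0.1, -0.012, 0.176, 60], [-0.205, -0.149, -0.018, 0.264, 60], [-0.273, -0.199, -0.024, 0.353, 60], [-0.341, -0.249, -0.03, 0.441, 60], [-0.409, -0.299, -0.036, 0.529, 60], [-0.478, -0.349, -0.042, 0.617, 60], [-0.546, -0.399, -0.048, 0.705, 60]]
cmd-> [0.3713 0.3555 0.2612 0.85  ]
[[-0.081, -0.023, -0.006, 0.088, 60], [-0.162, -0.046, -0.012, 0.176, 60], [-0.244, -0.069, -0.018, 0.264, 60], [-0.325, -0.093, -0.024, 0.353, 60], [-0.406, -0.116, -0.03, 0.441, 60], [-0.487, -0.139, -0.037, 0.529, 60], [-0.568, -0.162, -0.043, 0.617, 60], [-0.65, -0.185, -0.049, 0.705, 60]]
cmd-> [0.5178 0.1283 0.2808 0.4975]
[[-0.084, 0.006, -0.006, 0.088, 60], [-0.168, 0.012, -0.012, 0.176, 60], [-0.253, 0.019, -0.018, 0.265, 60], [-0.337, 0.025, -0.024, 0.353, 60], [-0.421, 0.031, -0.03, 0.441, 60], [-0.505, 0.037, -0.036, 0.529, 60], [-0.59, 0.044, -0.042, 0.617, 60], [-0.674, 0.05, -0.048, 0.705, 60]]
cmd-> [ 0.664  -0.0991  0.3     0.145 ]
```

>>> move_arm(
  deltas=[
    [-0.068,-0.05,-0.006,0.088,60],
    [-0.136,-0.1,-0.012,0.176,60],
    [-0.205,-0.149,-0.018,0.264,60],
    [-0.273,-0.199,-0.024,0.353,60],
    [-0.341,-0.249,-0.03,0.441,60],
    [-0.409,-0.299,-0.036,0.529,60],
    [-0.478,-0.349,-0.042,0.617,60],
    [-0.546,-0.399,-0.048,0.705,60],
  ],
  force=40,
)

```text
t: 0.82
tcp_pos: [0.3719, 0.3538, 0.2615]
tool_rot: [0.354, 0.935, -0.0, -0.0]
force: [-0.4, -0.2, -0.1]
finger_gap: 0.599
```

>>> move_arm(
  deltas=[
    [-0.081,-0.023,-0.006,0.088,60],
    [-0.162,-0.046,-0.012,0.176,60],
    [-0.244,-0.069,-0.018,0.264,60],
    [-0.325,-0.093,-0.024,0.353,60],
    [-0.406,-0.116,-0.03,0.441,60],
    [-0.487,-0.139,-0.037,0.529,60],
    [-0.568,-0.162,-0.043,0.617,60],
    [-0.65,-0.185,-0.049,0.705,60],
  ],
)

```text
t: 1.48
tcp_pos: [0.5182, 0.1266, 0.2811]
tool_rot: [0.512, 0.859, -0.0, -0.0]
force: [0.5, 0.1, 0.3]
finger_gap: 0.599
```

>>> move_arm(
  deltas=[
    [-0.084,0.006,-0.006,0.088,60],
    [-0.168,0.012,-0.012,0.176,60],
    [-0.253,0.019,-0.018,0.265,60],
    [-0.337,0.025,-0.024,0.353,60],
    [-0.421,0.031,-0.03,0.441,60],
    [-0.505,0.037,-0.036,0.529,60],
    [-0.59,0.044,-0.042,0.617,60],
    [-0.674,0.05,-0.048,0.705,60],
  ],
)

```text
t: 2.15
tcp_pos: [0.6644, -0.1008, 0.2999]
tool_rot: [0.655, 0.756, -0.0, -0.0]
force: [0.7, 0.7, -0.7]
finger_gap: 0.6
```

```bash
python3 - <<'E'
from h import *
st()
n="wrist";c=manip.get_calibration(n); p,d=manip.snapshot(n); cv2.imwrite(f"pics/{n}1.png",p[:,:,::-1]); np.savez(f"pics/{n}1.npz",p=p,d=d,pose=c["pose"],v=c["vfov"],cx=c["cx"],cy=c["cy"])
E
```

```text
t 2.15 tcp [ 0.6644 -0.1008  0.2999] yawy 8.14 F [ 0.7   0.7  -0.74] gap 0.6 q [-0.317  0.542  1.236  0.     1.364 -0.459]
```

View pics/wrist1.png

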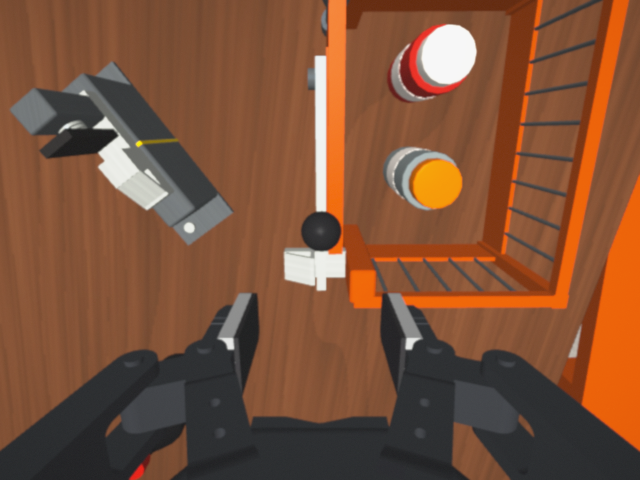

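```bash
python3 - <<'E'
from h import *
W=load("wrist1");T=load("top0");S=load("side0")
m=(W["p"].max(2)<85)
b,s,_=blob(m,(321,231),24);print(b,s)
B=plane(W,b,.17);print("ball wrist",B)
x,r=tri([W,T,S],[b,(361.6,277.2),(319.8,263.9)]);print("tri3",x,r)
hsv=cv2.cvtColor(W["p"],cv2.COLOR_RGB2HSV)
w=(hsv[...,1]<60)&(hsv[...,2]>150);vs,us=np.nonzero(w);k=(us>310)&(us<330)&(vs>60)&(vs<205)
P=plane(W,np.c_[us[k],vs[k]],.124);vx,vy,x0,y0=cv2.fitLine(P[:,:2].astype(np.float32),cv2.DIST_HUBER,0,.001,.001).ravel()
print("bar",vx,vy,"deg",np.degrees(np.arctan2(vx,-vy)) if vy<0 else np.degrees(np.arctan2(-vx,vy)),"x at ball y",x0+vx/vy*(x[1]-y0))
yw=(hsv[...,0]>18)&(hsv[...,0]<35)&(hsv[...,1]>150)&(hsv[...,2]>120);vs,us=np.nonzero(yw);k=(us>130)&(us<185)&(vs>130)&(vs<155);print(us[k].min(),us[k].max(),vs[k].min(),vs[k].max())
cv2.imwrite("pics/wrist1c.png",cv2.resize(W["p"][50:250,5:245,::-1],None,fx=3,fy=3,interpolation=cv2.INTER_CUBIC))
E
```

```text
[320.31979695 230.84856176] [ 301  212   39   39 1182]
ball wrist [[ 0.66485214 -0.09707916  0.17      ]]
tri3 [ 0.66457869 -0.09815618  0.16820926] [np.float64(0.0006744940195791693), np.float64(0.0015545366532033048), np.float64(0.0012347489616690262)]
bar 0.14688933 -0.9891529 deg 8.446702 x at ball y 0.6652716744263463
136 177 139 146
```

View pics/wrist1c.png

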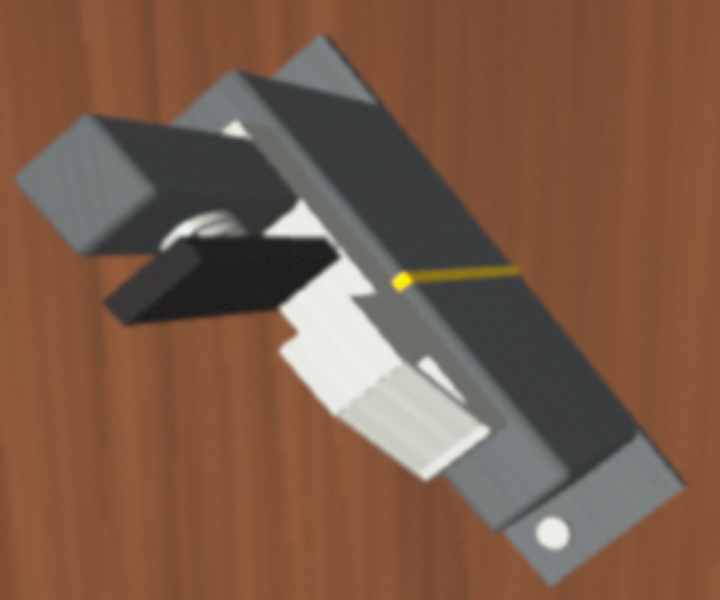

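```bash
python3 - <<'E'
from h import *
W=load("wrist1");T=load("top0")
B=np.array([.6648,-.0975]);a=np.radians(8.4);u=np.array([np.sin(a),-np.cos(a)]);n=np.array([-np.cos(a),-np.sin(a)])
H=B-.17*u-.012*n;print("H",H)
f=lambda u,v:(5+u/3,50+v/3)
st=plane(W,[f(402,281)],.088)[0,:2]
for deg in (-46.,):
    d=np.array([np.cos(np.radians(deg)),np.sin(np.radians(deg))]);q=np.array([d[1],-d[0]])
    def pr(nm,pt,z): 
        P=plane(W,[f(*pt)],z)[0,:2]-H; print(nm,(P@d).round(4),(P@q).round(4))
    pr("stripe near",(402,281),.088);pr("stripe bottom?",(518,270),.006)
    pr("crest a",(408,362),.12);pr("crest b",(335,413),.12)
    pr("notch edge a",(350,297),.12);pr("notch edge b",(280,350),.12)
    pr("ramp end a",(490,430),.108);pr("ramp end b",(425,480),.108)
    pr("buf face a",(203,248),.168);pr("buf face b",(125,325),.168)
    pr("post top corner R",(568,475),.088);pr("post top corner L",(240,70),.088);pr("post top corner R2",(497,528),.088)
    g=lambda u,v:(270+u/4,250+v/4)
    def pt(nm,p,z):
        P=plane(T,[g(*p)],z)[0,:2]-H; print("T",nm,(P@d).round(4),(P@q).round(4))
    pt("buf top end1",(293,432),.168);pt("buf end2",(328,468),.168);pt("crest",(345,380),.12);pt("crest2",(372,410),.12);pt("stripe",(303,408),.088);pt("stripe2",(343,448),.088)
E
```

```text
H [0.65183715 0.07242929]
stripe near -0.0128 0.2061
stripe bottom? -0.0109 0.2016
crest a 0.0121 0.2071
crest b 0.0103 0.2337
notch edge a -0.01 0.2077
notch edge b -0.0112 0.2336
ramp end a 0.0383 0.2067
ramp end b 0.038 0.2327
buf face a -0.0248 0.2055
buf face b -0.0234 0.233
post top corner R 0.0612 0.2051
post top corner L -0.0823 0.2027
post top corner R2 0.0608 0.2351
T buf top end1 -0.0278 0.2086
T buf end2 -0.028 0.2363
T crest 0.015 0.2124
T crest2 0.0138 0.2355
T stripe -0.0133 0.2084
T stripe2 -0.0131 0.2416
```

```bash
python3 - <<'E'
from h import *
st()
rows(lin([.6648,-.0975,.162,np.radians(8.4)],7)+[[.6648,-.0975,.162,np.radians(8.4)]],60)
E
```

```text
t 2.2 tcp [ 0.6684 -0.1077  0.3003] yawy 7.81 F [ 4.91 -5.29  1.33] gap 0.596 q [-0.323  0.546  1.228 -0.004  1.361 -0.458]
[[0.001, 0.0, 0.049, -0.0, 60], [0.001, 0.001, 0.099, -0.001, 60], [0.002, 0.001, 0.148, -0.001, 60], [0.002, 0.001, 0.197, -0.002, 60], [0.003, 0.002, 0.246, -0.002, 60], [0.003, 0.002, 0.296, -0.003, 60], [0.004, 0.002, 0.345, -0.003, 60], [0.004, 0.002, 0.345, -0.003, 60]]
cmd-> [ 0.6646 -0.0974  0.162   0.1465]
```

>>> move_arm(
  deltas=[
    [0.001,0.0,0.049,0.0,60],
    [0.001,0.001,0.099,-0.001,60],
    [0.002,0.001,0.148,-0.001,60],
    [0.002,0.001,0.197,-0.002,60],
    [0.003,0.002,0.246,-0.002,60],
    [0.003,0.002,0.296,-0.003,60],
    [0.004,0.002,0.345,-0.003,60],
    [0.004,0.002,0.345,-0.003,60],
  ],
)

```text
t: 2.87
tcp_pos: [0.6612, -0.0965, 0.1574]
tool_rot: [0.654, 0.757, -0.002, -0.005]
force: [-0.9, 0.2, -1.5]
finger_gap: 0.596
```

```bash
python3 - <<'E'
from h import *
st()
n="wrist";c=manip.get_calibration(n); p,d=manip.snapshot(n); cv2.imwrite(f"pics/{n}2.png",p[:,:,::-1]);st()
E
```

```text
t 2.87 tcp [ 0.6612 -0.0965  0.1574] yawy 8.38 F [-0.85  0.19 -1.55] gap 0.596 q [-0.312  0.684  1.383 -0.     1.085 -0.458]
t 2.92 tcp [ 0.6625 -0.0969  0.1596] yawy 8.37 F [-0.07 -0.35  0.36] gap 0.596 q [-0.312  0.682  1.38   0.     1.086 -0.458]
```

View pics/wrist2.png

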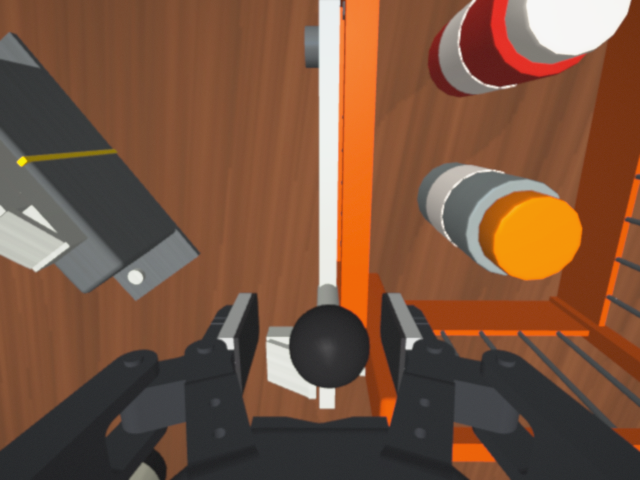

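>>> move_arm(
  deltas=[
    [0,0,0,0,60],
    [0,0,0,0,60],
    [0,0,0,0,50],
    [0,0,0,0,40],
    [0,0,0,0,30],
    [0,0,0,0,20],
    [0,0,0,0,10],
    [0,0,0,0,10],
  ],
  force=35,
)

```text
t: 3.58
tcp_pos: [0.6653, -0.0978, 0.1638]
tool_rot: [0.654, 0.757, 0.0, 0.001]
force: [-1.7, 0.8, 6.0]
finger_gap: 0.329
```

```bash
python3 - <<'E'
from h import *
st()
n="wrist";c=manip.get_calibration(n); p,d=manip.snapshot(n); cv2.imwrite(f"pics/{n}3.png",p[:,:,::-1]);st()
E
```

```text
t 3.58 tcp [ 0.6653 -0.0978  0.1638] yawy 8.37 F [-1.7   0.76  5.98] gap 0.329 q [-0.312  0.677  1.376  0.     1.086 -0.458]
t 3.63 tcp [ 0.6653 -0.0978  0.1638] yawy 8.37 F [-0.93  0.76  5.87] gap 0.323 q [-0.312  0.677  1.376  0.     1.086 -0.458]
```

View pics/wrist3.png

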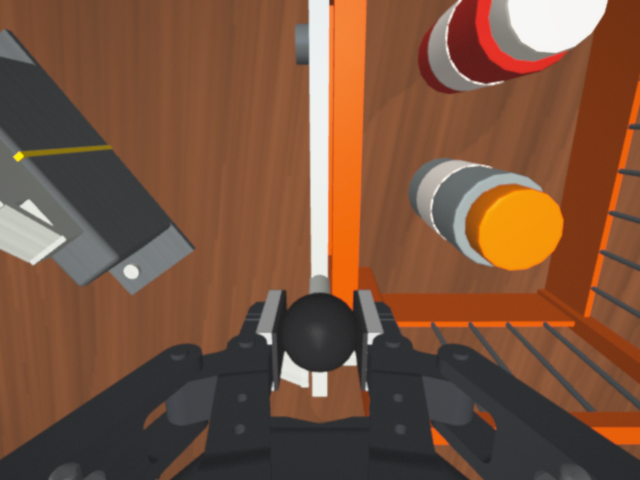

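```bash
cat >> h.py <<'E'
H=np.array([.6518,.0724]); A0=np.radians(8.4)
def ball(th,ph):
    psi=A0-th; u=np.array([np.sin(psi),-np.cos(psi)]); n=np.array([-np.cos(psi),-np.sin(psi)])
    s=.06+.11*np.cos(ph)-.055*np.sin(ph); z=.115+.11*np.sin(ph)+.055*np.cos(ph)
    return np.r_[H+s*u+.012*n,z]
REF=np.array([.6646,-.0974,.162])
def gp(thdeg,ph): 
    th=np.radians(thdeg); return [*(REF+ball(th,ph)-ball(0,0)),A0-th]
def sm(a,b,n,k=8):
    """n rows smooth from a to b, then hold to k"""
    s=np.minimum(np.arange(1,k+1)/n,1); s=s*s*(3-2*s); return a+(b-a)*s
E
python3 - <<'E'
from h import *
rows([gp(0,p) for p in sm(0,.2,6)],10,4)
E
```

```text
[[0.002, -0.0, -0.0041, -0.0002, 10], [0.0074, -0.0, -0.0141, -0.0002, 10], [0.0151, -0.0, -0.0268, -0.0002, 10], [0.0233, -0.0, -0.0391, -0.0002, 10], [0.03, -0.0, -0.0483, -0.0002, 10], [0.0327, -0.0, -0.0519, -0.0002, 10], [0.0327, -0.0, -0.0519, -0.0002, 10], [0.0327, -0.0, -0.0519, -0.0002, 10]]
cmd-> [ 0.6627 -0.0844  0.1828  0.1466]
```

>>> move_arm(
  deltas=[
    [0.002,0,-0.0041,0,10],
    [0.0074,0,-0.0141,0,10],
    [0.0151,0,-0.0268,0,10],
    [0.0233,0,-0.0391,0,10],
    [0.03,0,-0.0483,0,10],
    [0.0327,0,-0.0519,0,10],
    [0.0327,0,-0.0519,0,10],
    [0.0327,0,-0.0519,0,10],
  ],
)

```text
t: 4.3
tcp_pos: [0.6627, -0.085, 0.1834]
tool_rot: [0.653, 0.757, -0.0, 0.001]
force: [0.5, -5.0, 0.2]
finger_gap: 0.325
```

```bash
python3 - <<'E'
from h import *
st()
for n in("side","wrist"):
    p,d=manip.snapshot(n); cv2.imwrite(f"pics/{n}4.png",p[:,:,::-1] if n=="wrist" else cv2.resize(p[150:350,180:420,::-1],None,fx=3,fy=3,interpolation=cv2.INTER_CUBIC))
st()
E
```

```text
t 4.3 tcp [ 0.6627 -0.085   0.1834] yawy 8.39 F [ 0.5  -4.95  0.23] gap 0.325 q [-2.940e-01  6.500e-01  1.372e+00 -1.000e-03  1.119e+00 -4.400e-01]
t 4.4 tcp [ 0.6627 -0.0852  0.1831] yawy 8.38 F [ 0.48 -4.74  1.61] gap 0.331 q [-2.940e-01  6.500e-01  1.372e+00 -1.000e-03  1.119e+00 -4.400e-01]
```

View pics/side4.png

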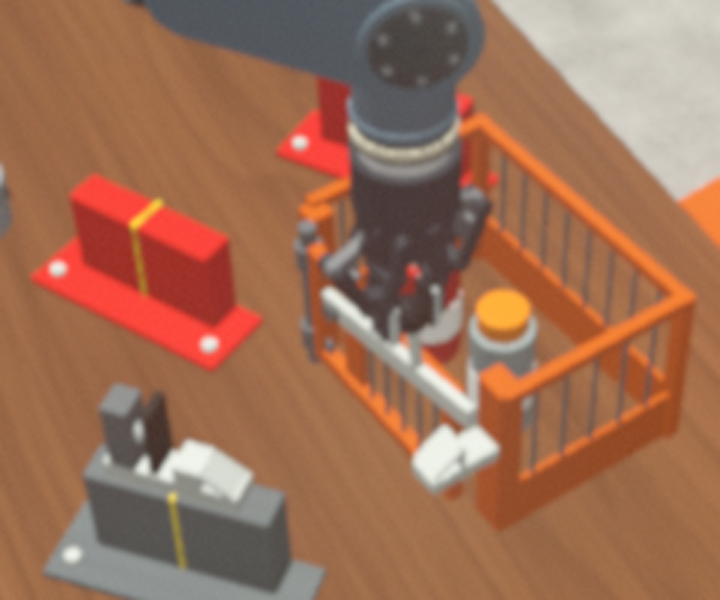

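View pics/wrist4.png

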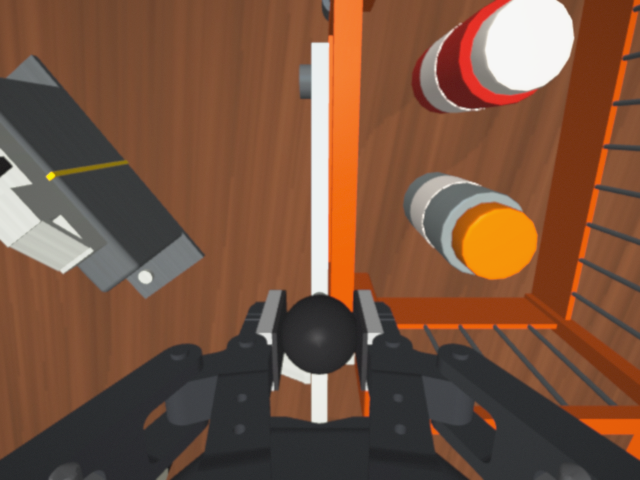

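```bash
python3 - <<'E'
from h import *
rows([gp(t,.2) for t in sm(0,26,8)],10,4)
E
```

```text
[[0.0007, -0.0077, 0.0, 0.039, 10], [0.0032, -0.0277, 0.0, 0.1419, 10], [0.0084, -0.0558, 0.0, 0.2872, 10], [0.0169, -0.0875, 0.0, 0.4538, 10], [0.0279, -0.1183, 0.0, 0.6205, 10], [0.0397, -0.1444, 0.0, 0.7658, 10], [0.0491, -0.1623, 0.0, 0.8686, 10], [0.0529, -0.1689, 0.0, 0.9076, 10]]
cmd-> [ 0.5928 -0.0734  0.1828 -0.3072]
```

>>> move_arm(
  deltas=[
    [0.0007,-0.0077,0,0.039,10],
    [0.0032,-0.0277,0,0.1419,10],
    [0.0084,-0.0558,0,0.2872,10],
    [0.0169,-0.0875,0,0.4538,10],
    [0.0279,-0.1183,0,0.6205,10],
    [0.0397,-0.1444,0,0.7658,10],
    [0.0491,-0.1623,0,0.8686,10],
    [0.0529,-0.1689,0,0.9076,10],
  ],
)

```text
t: 5.07
tcp_pos: [0.5911, -0.0734, 0.1829]
tool_rot: [0.808, 0.589, -0.001, -0.001]
force: [-0.3, -4.3, 0.4]
finger_gap: 0.322
```

```bash
python3 - <<'E'
from h import *
st()
rows([gp(t,.2) for t in sm(26,48,8)],10,4)
E
```

```text
t 5.07 tcp [ 0.5911 -0.0734  0.1829] yawy -17.82 F [-0.32 -4.34  0.38] gap 0.322 q [-0.311  0.561  1.565 -0.     1.018  0.   ]
[[0.0005, -0.0065, 0.0, 0.033, 10], [0.0025, -0.0235, 0.0, 0.12, 10], [0.0065, -0.0473, 0.0, 0.243, 10], [0.0129, -0.0743, 0.0, 0.384, 10], [0.0212, -0.1008, 0.0, 0.525, 10], [0.0299, -0.1233, 0.0, 0.648, 10], [0.037, -0.1389, 0.0, 0.735, 10], [0.0398, -0.1448, 0.0, 0.768, 10]]
cmd-> [ 0.5424 -0.0407  0.1828 -0.6912]
```

>>> move_arm(
  deltas=[
    [0.0005,-0.0065,0,0.033,10],
    [0.0025,-0.0235,0,0.12,10],
    [0.0065,-0.0473,0,0.243,10],
    [0.0129,-0.0743,0,0.384,10],
    [0.0212,-0.1008,0,0.525,10],
    [0.0299,-0.1233,0,0.648,10],
    [0.037,-0.1389,0,0.735,10],
    [0.0398,-0.1448,0,0.768,10],
  ],
)

```text
t: 5.73
tcp_pos: [0.5412, -0.0401, 0.1828]
tool_rot: [0.905, 0.425, -0.001, -0.001]
force: [-0.9, -4.4, 0.2]
finger_gap: 0.329
```

```bash
cat >> h.py <<'E'
def ff():
    s=manip.sense(); c=getc(); y=np.array([np.cos(c[3]),np.sin(c[3])]); x=np.array([-y[1],y[0]])
    F=s["force"]; dv=s["tcp_pos"]-c[:3]
    print("F along tool x(hinge) %.2f y(shut side) %.2f z %.2f | tcp-cmd mm x %.2f y %.2f z %.2f"%(F[:2]@x,F[:2]@y,F[2],1e3*dv[:2]@x,1e3*dv[:2]@y,1e3*dv[2]))
E
python3 - <<'E'
from h import *
st();ff()
p,d=manip.snapshot("wrist"); cv2.imwrite("pics/wrist5.png",p[:,:,::-1])
p,d=manip.snapshot("side"); cv2.imwrite("pics/side5.png",cv2.resize(p[180:350,180:380,::-1],None,fx=3.5,fy=3.5,interpolation=cv2.INTER_CUBIC))
st();ff()
rows([gp(t,.2) for t in sm(48,52,6)],10,4)
E
```

```text
t 5.73 tcp [ 0.5412 -0.0401  0.1828] yawy -39.72 F [-0.94 -4.42  0.23] gap 0.329 q [-0.28   0.499  1.698  0.     0.947  0.413]
F along tool x(hinge) -4.01 y(shut side) 2.09 z 0.23 | tcp-cmd mm x -0.27 y -1.31 z -0.00
t 5.83 tcp [ 0.5418 -0.0405  0.1829] yawy -39.59 F [-2.18 -4.06 -0.49] gap 0.325 q [-0.28   0.499  1.697  0.     0.947  0.41 ]
F along tool x(hinge) -4.52 y(shut side) 0.90 z -0.49 | tcp-cmd mm x -0.24 y -0.57 z 0.11
[[0.0002, -0.002, 0.0, 0.0103, 10], [0.0006, -0.007, 0.0, 0.0362, 10], [0.0013, -0.0136, 0.0, 0.0698, 10], [0.0021, -0.0202, 0.0, 0.1034, 10], [0.0028, -0.0252, 0.0, 0.1292, 10], [0.0031, -0.0272, 0.0, 0.1396, 10], [0.0031, -0.0272, 0.0, 0.1396, 10], [0.0031, -0.0272, 0.0, 0.1396, 10]]
cmd-> [ 0.5348 -0.0328  0.1828 -0.761 ]
```

View pics/side5.png

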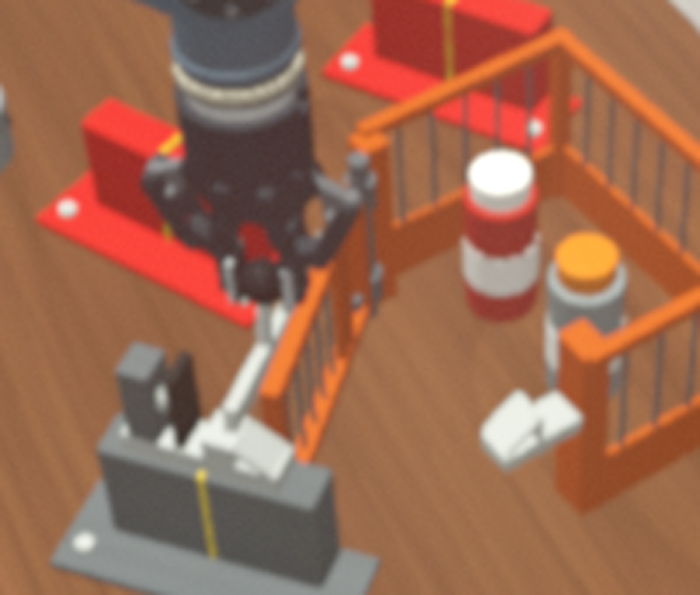

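View pics/wrist5.png

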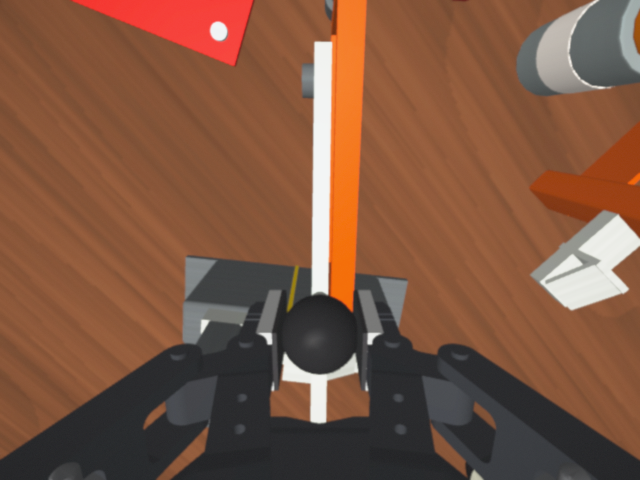

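>>> move_arm(
  deltas=[
    [0.0002,-0.002,0,0.0103,10],
    [0.0006,-0.007,0,0.0362,10],
    [0.0013,-0.0136,0,0.0698,10],
    [0.0021,-0.0202,0,0.1034,10],
    [0.0028,-0.0252,0,0.1292,10],
    [0.0031,-0.0272,0,0.1396,10],
    [0.0031,-0.0272,0,0.1396,10],
    [0.0031,-0.0272,0,0.1396,10],
  ],
)

```text
t: 6.5
tcp_pos: [0.5346, -0.0328, 0.183]
tool_rot: [0.919, 0.394, -0.0, -0.0]
force: [-2.0, -3.8, 0.1]
finger_gap: 0.329
```

```bash
python3 - <<'E'
from h import *
st();ff()
rows([gp(t,.2) for t in sm(52,54,6)],10,4)
E
```

```text
t 6.5 tcp [ 0.5346 -0.0328  0.183 ] yawy -43.63 F [-1.96 -3.82  0.08] gap 0.329 q [-0.27   0.49   1.717  0.     0.936  0.491]
F along tool x(hinge) -4.12 y(shut side) 1.21 z 0.08 | tcp-cmd mm x -0.10 y -0.14 z 0.27
[[0.0, -0.001, 0.0, 0.0052, 10], [0.0002, -0.0036, 0.0, 0.0181, 10], [0.0005, -0.0069, 0.0, 0.0349, 10], [0.0009, -0.0102, 0.0, 0.0517, 10], [0.0011, -0.0127, 0.0, 0.0646, 10], [0.0012, -0.0137, 0.0, 0.0698, 10], [0.0012, -0.0137, 0.0, 0.0698, 10], [0.0012, -0.0137, 0.0, 0.0698, 10]]
cmd-> [ 0.5311 -0.0287  0.1828 -0.7959]
```

>>> move_arm(
  deltas=[
    [0,-0.001,0,0.0052,10],
    [0.0002,-0.0036,0,0.0181,10],
    [0.0005,-0.0069,0,0.0349,10],
    [0.0009,-0.0102,0,0.0517,10],
    [0.0011,-0.0127,0,0.0646,10],
    [0.0012,-0.0137,0,0.0698,10],
    [0.0012,-0.0137,0,0.0698,10],
    [0.0012,-0.0137,0,0.0698,10],
  ],
)

```text
t: 7.17
tcp_pos: [0.5311, -0.0287, 0.1831]
tool_rot: [0.926, 0.378, 0.0, -0.0]
force: [-1.0, -3.0, -1.7]
finger_gap: 0.328
```

```bash
python3 - <<'E'
from h import *
st();ff()
rows([gp(t,.2) for t in sm(54,55,5)],10,4)
E
```

```text
t 7.17 tcp [ 0.5311 -0.0287  0.1831] yawy -45.63 F [-0.96 -2.99 -1.68] gap 0.328 q [-0.264  0.485  1.726  0.     0.93   0.532]
F along tool x(hinge) -2.78 y(shut side) 1.46 z -1.68 | tcp-cmd mm x -0.03 y 0.03 z 0.32
[[0.0001, -0.0007, 0.0, 0.0036, 10], [0.0002, -0.0024, 0.0, 0.0123, 10], [0.0004, -0.0044, 0.0, 0.0226, 10], [0.0006, -0.0061, 0.0, 0.0313, 10], [0.0006, -0.0068, 0.0, 0.0349, 10], [0.0006, -0.0068, 0.0, 0.0349, 10], [0.0006, -0.0068, 0.0, 0.0349, 10], [0.0006, -0.0068, 0.0, 0.0349, 10]]
cmd-> [ 0.5294 -0.0266  0.1828 -0.8133]
```

>>> move_arm(
  deltas=[
    [0.0001,-0.0007,0,0.0036,10],
    [0.0002,-0.0024,0,0.0123,10],
    [0.0004,-0.0044,0,0.0226,10],
    [0.0006,-0.0061,0,0.0313,10],
    [0.0006,-0.0068,0,0.0349,10],
    [0.0006,-0.0068,0,0.0349,10],
    [0.0006,-0.0068,0,0.0349,10],
    [0.0006,-0.0068,0,0.0349,10],
  ],
)

```text
t: 7.83
tcp_pos: [0.5294, -0.0267, 0.1831]
tool_rot: [0.929, 0.369, 0.0, -0.0]
force: [0.1, -2.6, -2.2]
finger_gap: 0.321
```

```bash
python3 - <<'E'
from h import *
st();ff()
rows([gp(t,.2) for t in sm(55,55.4,4)],10,4)
E
```

```text
t 7.83 tcp [ 0.5294 -0.0267  0.1831] yawy -46.64 F [ 0.09 -2.63 -2.22] gap 0.321 q [-0.261  0.483  1.73   0.     0.928  0.552]
F along tool x(hinge) -1.75 y(shut side) 1.97 z -2.22 | tcp-cmd mm x -0.06 y 0.08 z 0.29
[[0.0001, -0.0005, 0.0, 0.0022, 10], [0.0001, -0.0014, 0.0, 0.007, 10], [0.0002, -0.0024, 0.0, 0.0118, 10], [0.0002, -0.0028, 0.0, 0.014, 10], [0.0002, -0.0028, 0.0, 0.014, 10], [0.0002, -0.0028, 0.0, 0.014, 10], [0.0002, -0.0028, 0.0, 0.014, 10], [0.0002, -0.0028, 0.0, 0.014, 10]]
cmd-> [ 0.5287 -0.0257  0.1828 -0.8203]
```

>>> move_arm(
  deltas=[
    [0.0001,-0.0005,0,0.0022,10],
    [0.0001,-0.0014,0,0.007,10],
    [0.0002,-0.0024,0,0.0118,10],
    [0.0002,-0.0028,0,0.014,10],
    [0.0002,-0.0028,0,0.014,10],
    [0.0002,-0.0028,0,0.014,10],
    [0.0002,-0.0028,0,0.014,10],
    [0.0002,-0.0028,0,0.014,10],
  ],
)

```text
t: 8.5
tcp_pos: [0.5287, -0.0258, 0.1831]
tool_rot: [0.931, 0.366, 0.0, -0.0]
force: [0.0, -1.5, -1.8]
finger_gap: 0.324
```

```bash
python3 - <<'E'
from h import *
st();ff()
rows([gp(t,.2) for t in sm(55.4,55.8,4)],10,4)
E
```

```text
t 8.5 tcp [ 0.5287 -0.0258  0.1831] yawy -47.04 F [ 0.05 -1.46 -1.8 ] gap 0.324 q [-0.26   0.482  1.732  0.     0.927  0.561]
F along tool x(hinge) -0.96 y(shut side) 1.10 z -1.80 | tcp-cmd mm x -0.09 y 0.11 z 0.29
[[0.0001, -0.0004, 0.0, 0.0022, 10], [0.0001, -0.0014, 0.0, 0.007, 10], [0.0002, -0.0023, 0.0, 0.0118, 10], [0.0003, -0.0027, 0.0, 0.0139, 10], [0.0003, -0.0027, 0.0, 0.0139, 10], [0.0003, -0.0027, 0.0, 0.0139, 10], [0.0003, -0.0027, 0.0, 0.0139, 10], [0.0003, -0.0027, 0.0, 0.0139, 10]]
cmd-> [ 0.5281 -0.0248  0.1828 -0.8273]
```

>>> move_arm(
  deltas=[
    [0.0001,-0.0004,0,0.0022,10],
    [0.0001,-0.0014,0,0.007,10],
    [0.0002,-0.0023,0,0.0118,10],
    [0.0003,-0.0027,0,0.0139,10],
    [0.0003,-0.0027,0,0.0139,10],
    [0.0003,-0.0027,0,0.0139,10],
    [0.0003,-0.0027,0,0.0139,10],
    [0.0003,-0.0027,0,0.0139,10],
  ],
)

```text
t: 9.17
tcp_pos: [0.528, -0.025, 0.1831]
tool_rot: [0.932, 0.363, 0.0, -0.0]
force: [0.1, -1.6, -2.9]
finger_gap: 0.331
```

```bash
python3 - <<'E'
from h import *
st();ff()
p,d=manip.snapshot("side"); cv2.imwrite("pics/side6.png",cv2.resize(p[230:340,190:290,::-1],None,fx=5,fy=5,interpolation=cv2.INTER_CUBIC))
st();ff()
rows([gp(t,.2) for t in sm(55.8,56.2,4)],10,4)
E
```

```text
t 9.17 tcp [ 0.528  -0.025   0.1831] yawy -47.44 F [ 0.08 -1.64 -2.88] gap 0.331 q [-0.259  0.481  1.734  0.     0.926  0.569]
F along tool x(hinge) -1.05 y(shut side) 1.26 z -2.88 | tcp-cmd mm x -0.10 y 0.10 z 0.31
t 9.22 tcp [ 0.528  -0.025   0.1831] yawy -47.44 F [ 2.1  -1.7  -2.08] gap 0.328 q [-0.259  0.481  1.734  0.     0.926  0.569]
F along tool x(hinge) 0.40 y(shut side) 2.67 z -2.08 | tcp-cmd mm x -0.11 y 0.11 z 0.32
[[-0.0, -0.0004, 0.0, 0.0022, 10], [0.0001, -0.0014, 0.0, 0.007, 10], [0.0001, -0.0023, 0.0, 0.0118, 10], [0.0002, -0.0028, 0.0, 0.014, 10], [0.0002, -0.0028, 0.0, 0.014, 10], [0.0002, -0.0028, 0.0, 0.014, 10], [0.0002, -0.0028, 0.0, 0.014, 10], [0.0002, -0.0028, 0.0, 0.014, 10]]
cmd-> [ 0.5274 -0.0239  0.1828 -0.8343]
```

View pics/side6.png

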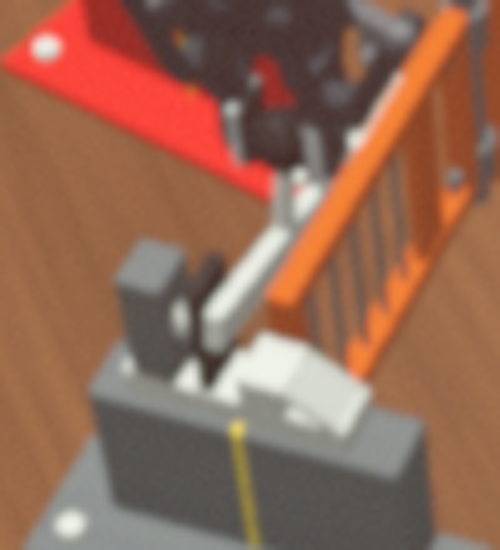

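>>> move_arm(
  deltas=[
    [0,-0.0004,0,0.0022,10],
    [0.0001,-0.0014,0,0.007,10],
    [0.0001,-0.0023,0,0.0118,10],
    [0.0002,-0.0028,0,0.014,10],
    [0.0002,-0.0028,0,0.014,10],
    [0.0002,-0.0028,0,0.014,10],
    [0.0002,-0.0028,0,0.014,10],
    [0.0002,-0.0028,0,0.014,10],
  ],
)

```text
t: 9.88
tcp_pos: [0.5276, -0.0243, 0.1831]
tool_rot: [0.933, 0.36, 0.0, 0.0]
force: [1.9, -3.0, -3.8]
finger_gap: 0.324
```

```bash
python3 - <<'E'
from h import *
st();ff()
rows([gp(t,.2) for t in sm(56.2,56.5,4)],10,4)
E
```

```text
t 9.88 tcp [ 0.5276 -0.0243  0.1831] yawy -47.83 F [ 1.86 -3.04 -3.77] gap 0.324 q [-0.258  0.481  1.735 -0.     0.925  0.577]
F along tool x(hinge) -0.67 y(shut side) 3.51 z -3.77 | tcp-cmd mm x -0.09 y 0.46 z 0.36
[[0.0, -0.0003, 0.0, 0.0016, 10], [0.0001, -0.001, 0.0, 0.0052, 10], [0.0001, -0.0017, 0.0, 0.0088, 10], [0.0001, -0.002, 0.0, 0.0105, 10], [0.0001, -0.002, 0.0, 0.0105, 10], [0.0001, -0.002, 0.0, 0.0105, 10], [0.0001, -0.002, 0.0, 0.0105, 10], [0.0001, -0.002, 0.0, 0.0105, 10]]
cmd-> [ 0.5268 -0.0233  0.1828 -0.8395]
```

>>> move_arm(
  deltas=[
    [0,-0.0003,0,0.0016,10],
    [0.0001,-0.001,0,0.0052,10],
    [0.0001,-0.0017,0,0.0088,10],
    [0.0001,-0.002,0,0.0105,10],
    [0.0001,-0.002,0,0.0105,10],
    [0.0001,-0.002,0,0.0105,10],
    [0.0001,-0.002,0,0.0105,10],
    [0.0001,-0.002,0,0.0105,10],
  ],
)

```text
t: 10.55
tcp_pos: [0.5274, -0.0241, 0.1831]
tool_rot: [0.934, 0.357, 0.0, 0.001]
force: [3.1, -4.6, -4.9]
finger_gap: 0.326
```

```bash
python3 - <<'E'
from h import *
st();ff()
rows([gp(56.5,p) for p in sm(.2,.1,6)],10,4)
E
```

```text
t 10.55 tcp [ 0.5274 -0.0241  0.1831] yawy -48.12 F [ 3.12 -4.63 -4.85] gap 0.326 q [-2.570e-01  4.800e-01  1.736e+00 -1.000e-03  9.230e-01  5.830e-01]
F along tool x(hinge) -0.77 y(shut side) 5.53 z -4.85 | tcp-cmd mm x -0.09 y 0.98 z 0.37
[[-0.0014, -0.0, 0.0018, -0.0, 10], [-0.0048, -0.0, 0.0063, -0.0, 10], [-0.0091, -0.0, 0.0123, -0.0, 10], [-0.0133, -0.0, 0.0185, -0.0, 10], [-0.0164, -0.0, 0.0232, -0.0, 10], [-0.0177, -0.0, 0.0251, -0.0, 10], [-0.0177, -0.0, 0.0251, -0.0, 10], [-0.0177, -0.0, 0.0251, -0.0, 10]]
cmd-> [ 0.5216 -0.0281  0.1727 -0.8395]
```

>>> move_arm(
  deltas=[
    [-0.0014,0,0.0018,0,10],
    [-0.0048,0,0.0063,0,10],
    [-0.0091,0,0.0123,0,10],
    [-0.0133,0,0.0185,0,10],
    [-0.0164,0,0.0232,0,10],
    [-0.0177,0,0.0251,0,10],
    [-0.0177,0,0.0251,0,10],
    [-0.0177,0,0.0251,0,10],
  ],
)

```text
t: 11.22
tcp_pos: [0.5224, -0.0286, 0.1733]
tool_rot: [0.934, 0.357, 0.001, 0.001]
force: [3.4, -4.4, -0.6]
finger_gap: 0.334
```

```bash
python3 - <<'E'
from h import *
st();ff()
rows([gp(56.5,p) for p in sm(.1,0,6)],10,4)
E
```

```text
t 11.22 tcp [ 0.5224 -0.0286  0.1733] yawy -48.15 F [ 3.39 -4.44 -0.58] gap 0.334 q [-0.269  0.49   1.758  0.     0.892  0.572]
F along tool x(hinge) -0.44 y(shut side) 5.57 z -0.58 | tcp-cmd mm x 0.27 y 1.00 z 0.55
[[-0.0012, -0.0, 0.002, -0.0, 10], [-0.0041, -0.0, 0.0068, -0.0, 10], [-0.0078, -0.0, 0.0132, -0.0, 10], [-0.0114, -0.0, 0.0197, -0.0, 10], [-0.014, -0.0, 0.0248, -0.0, 10], [-0.0151, -0.0, 0.0268, -0.0, 10], [-0.0151, -0.0, 0.0268, -0.0, 10], [-0.0151, -0.0, 0.0268, -0.0, 10]]
cmd-> [ 0.5171 -0.0321  0.162  -0.8395]
```

>>> move_arm(
  deltas=[
    [-0.0012,0,0.002,0,10],
    [-0.0041,0,0.0068,0,10],
    [-0.0078,0,0.0132,0,10],
    [-0.0114,0,0.0197,0,10],
    [-0.014,0,0.0248,0,10],
    [-0.0151,0,0.0268,0,10],
    [-0.0151,0,0.0268,0,10],
    [-0.0151,0,0.0268,0,10],
  ],
)

```text
t: 11.88
tcp_pos: [0.5187, -0.0323, 0.1638]
tool_rot: [0.934, 0.357, 0.002, 0.001]
force: [3.3, -2.2, 7.4]
finger_gap: 0.325
```

```bash
python3 - <<'E'
from h import *
st();ff()
p,d=manip.snapshot("side"); cv2.imwrite("pics/side7.png",cv2.resize(p[230:340,190:290,::-1],None,fx=5,fy=5,interpolation=cv2.INTER_CUBIC))
p,d=manip.snapshot("wrist"); cv2.imwrite("pics/wrist7.png",p[:,:,::-1])
st();ff()
E
```

```text
t 11.88 tcp [ 0.5187 -0.0323  0.1638] yawy -48.17 F [ 3.34 -2.22  7.43] gap 0.325 q [-0.278  0.5    1.776  0.002  0.861  0.562]
F along tool x(hinge) 1.01 y(shut side) 3.88 z 7.43 | tcp-cmd mm x 1.04 y 1.22 z 1.75
t 11.98 tcp [ 0.5187 -0.0323  0.1638] yawy -48.17 F [ 3.19 -2.29  7.4 ] gap 0.325 q [-2.780e-01  5.000e-01  1.776e+00  1.000e-03  8.610e-01  5.620e-01]
F along tool x(hinge) 0.84 y(shut side) 3.83 z 7.40 | tcp-cmd mm x 1.05 y 1.22 z 1.75
```

View pics/side7.png

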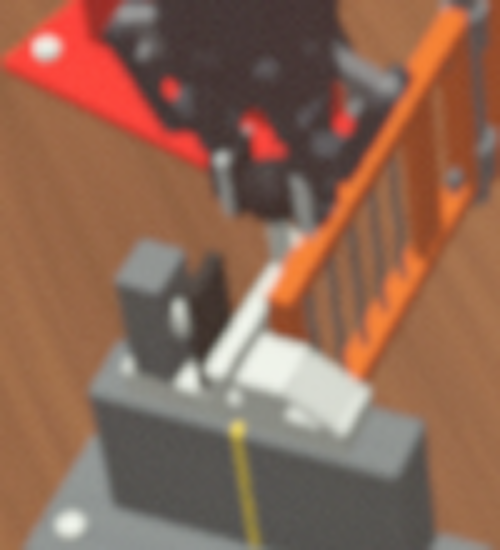

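View pics/wrist7.png

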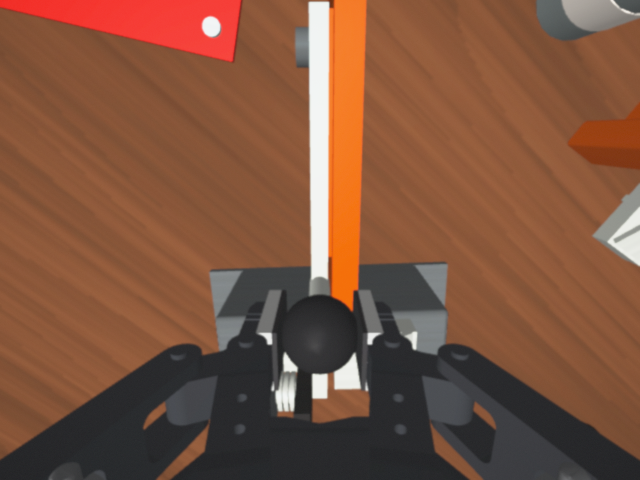

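>>> move_arm(
  deltas=[
    [0,0,0,0,36],
    [0,0,0,0,40],
    [0,0,0,0,45],
    [0,0,0,0,50],
    [0,0,0,0,55],
    [0,0,0,0,60],
    [0,0,0,0,64],
    [0,0,0,0,64],
  ],
)

```text
t: 12.65
tcp_pos: [0.5164, -0.032, 0.162]
tool_rot: [0.934, 0.357, -0.001, -0.001]
force: [0.9, 0.5, 0.1]
finger_gap: 0.64
```

```bash
python3 - <<'E'
from h import *
st();ff()
p,d=manip.snapshot("wrist"); cv2.imwrite("pics/wrist8.png",p[:,:,::-1])
st()
c=getc(); e=c.copy(); e[2]=.30
rows(lin(e,8),64,3)
E
```

```text
t 12.65 tcp [ 0.5164 -0.032   0.162 ] yawy -48.14 F [0.9  0.51 0.06] gap 0.64 q [-0.278  0.502  1.778  0.     0.862  0.562]
F along tool x(hinge) 1.00 y(shut side) 0.22 z 0.06 | tcp-cmd mm x -0.44 y -0.50 z -0.02
t 12.7 tcp [ 0.5166 -0.0321  0.1621] yawy -48.14 F [ 0.01 -0.   -0.02] gap 0.642 q [-0.278  0.502  1.778  0.     0.862  0.562]
[[0.0, 0.0, -0.043, 0.0, 64], [0.0, 0.0, -0.086, 0.0, 64], [0.0, 0.0, -0.129, 0.0, 64], [0.0, 0.0, -0.172, 0.0, 64], [0.0, 0.0, -0.216, 0.0, 64], [0.0, 0.0, -0.259, 0.0, 64], [0.0, 0.0, -0.302, 0.0, 64], [0.0, 0.0, -0.345, 0.0, 64]]
cmd-> [ 0.5171 -0.0321  0.3    -0.8395]
```

View pics/wrist8.png

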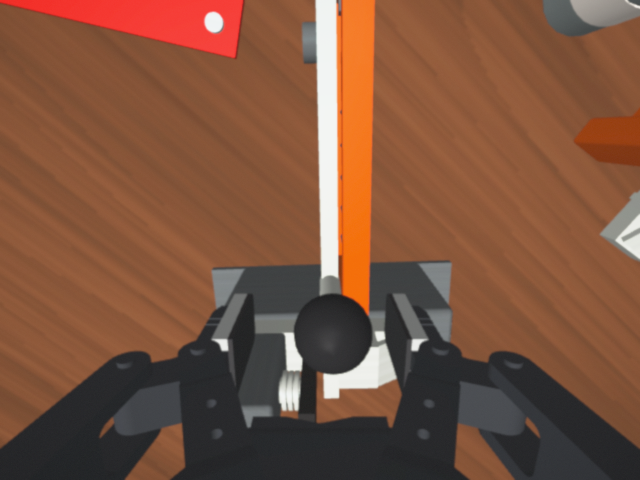

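Released; the ball (333,334) sits clear of both pads, and the bar lies in the notch against the catch. Next I retract straight up.

>>> move_arm(
  deltas=[
    [0,0,-0.02,0,64],
    [0,0,-0.06,0,64],
    [0,0,-0.11,0,64],
    [0,0,-0.16,0,64],
    [0,0,-0.22,0,64],
    [0,0,-0.28,0,64],
    [0,0,-0.33,0,64],
    [0,0,-0.345,0,64],
  ],
)

```text
t: 13.37
tcp_pos: [0.5187, -0.0326, 0.3042]
tool_rot: [0.934, 0.357, 0.003, 0.002]
force: [1.2, -0.2, -0.3]
finger_gap: 0.641
```

>>> move_arm(
  deltas=[
    [0.05,0,0,0,64],
    [0.1,0,0,0,64],
    [0.15,0,0,0,64],
    [0.2,0,0,0,64],
    [0.25,0,0,0,64],
    [0.28,0,0,0,64],
    [0.3,0,0,0,64],
    [0.3,0,0,0,64],
  ],
)

```text
t: 14.03
tcp_pos: [0.6069, 0.0486, 0.2997]
tool_rot: [0.934, 0.358, -0.0, -0.0]
force: [-0.1, 0.5, 0.8]
finger_gap: 0.638
```

```bash
python3 - <<'E'
from h import *
st()
ps={}
for n in ("side","top"):
    c=manip.get_calibration(n);p,d=manip.snapshot(n);np.savez(f"pics/{n}9.npz",p=p,d=d,pose=c["pose"],v=c["vfov"],cx=c["cx"],cy=c["cy"]); cv2.imwrite(f"pics/{n}9.png",p[:,:,::-1]);ps[n]=p
cv2.imwrite("pics/side9c.png",cv2.resize(ps["side"][200:350,190:340,::-1],None,fx=4,fy=4,interpolation=cv2.INTER_CUBIC))
T=load("top9");S=load("side9")
def dark(z,t): return (z["p"].max(2)<t)&(z["p"].max(2).astype(int)-z["p"].min(2)<35)
print("level-bar ball expected",ball(np.radians(55.5),0))
E
```

```text
t 14.03 tcp [0.6069 0.0486 0.2997] yawy -48.07 F [-0.09  0.52  0.84] gap 0.638 q [-0.103  0.448  1.406  0.     1.289  0.735]
level-bar ball expected [ 0.51909906 -0.03453203  0.17      ]
```

View pics/side9c.png

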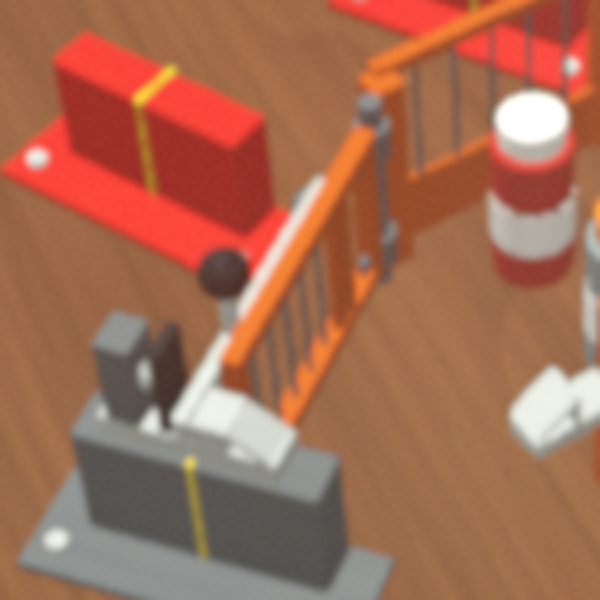

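View pics/top9.png

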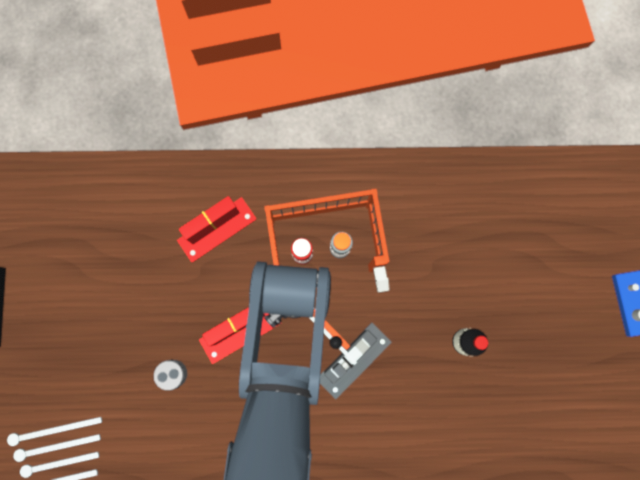

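```bash
python3 - <<'E'
from h import *
T=load("top9");S=load("side9")
def dark(z,t): return (z["p"].max(2)<t)&(z["p"].max(2).astype(int)-z["p"].min(2)<35)
bt,s1,_=blob(dark(T,75),(336,342),9); bs,s2,_=blob(dark(S,110),(245,268),10)
print(bt,s1,bs,s2); x,r=tri([T,S],[bt,bs]);print("ball",x,r)
d=np.r_[x[:2]-H];print("reach from hinge",np.linalg.norm(d))
manip.sign_off()
E
```

```text
[335.03773585 342.5       ] [330 337  11  12 106] [245.4556962  268.16455696] [241 263  10  12  79]
ball [ 0.51801693 -0.03514799  0.16778761] [np.float64(0.0011021449103557587), np.float64(0.0011021449103555544)]
reach from hinge 0.17165220750494123
the job is handed in; nothing more can be done
```

The gate is open and hooked on the dark grey post, and the job is handed in at about 14 s of the 64 s allowed. I lifted the bar 0.2 rad over the shut catch and swung the gate to the post. I felt the buffer at about 56° and pressed it to roughly 4 N over the spring load. By my estimate that is about 1 mm of squeeze, against the 4 mm limit. Then I lowered the bar, let go and backed the arm off.

**Bar down:** Before release the tool stood at the same height as when I first gripped the level bar (0.1638 m) and was pressing on the bar's stop. After release the ball measured 168 mm high and 172 mm from the hinge line. A level bar should give 170 mm on both, and my cameras put the ball at 168 to 169 mm before the lift, so these agree.

**Gate holding:** More than 1 s after release, with the arm clear, the side view showed the bar still in the notch and the gate still open.

**Bystanders:** In the last top view the cans, oil bottle and piston are where they started.

No check failed. While I held the ball there was a 4–5 N sideways pull on the tool along the gate. It eased as I neared the buffer and was gone once I let go. The squeeze figure comes from force readings that wander by about 1 N, so I did not measure it directly.

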